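# Set the card feeder's gate with its gauge

## Task

Set the gate of the card feeder with its setting gauge: slide the gauge's blade along the feed bed right through under the raised gate, then press the gate's cap down until the sprung foot bears lightly on the blade. Draw the gauge out again by its handle, feeling for a light but definite drag (set the gate again if it comes out free or tight), and slide its blade fully home into the gauge sleeve on the feeder, leaving the gate where you set it. Leave the pack of cards on the table's corner beside the feeder where it lies.

Things in the scene. Friction and masses are not known exactly. Their poses are not given: they have to be found in the camera images.
- feeder: Card feeder, fixed grey machine on the pale table, 280 x 190 mm; its bare-metal feed bed is 40 mm above the table, x -146 to +126, y -96 to +86 mm. Origin at table level. +x: feed direction, from the open near end (black switch panel) to the gate and the rubber nip rollers (from x +95 mm); +y left, z up. Feed lane: centre y +30 mm, two dark belts. Gauge sleeve: flat steel, on the bed at y -65.
- gap (a point): Point on the bed right under the middle of the gate's foot (feeder x +55, y +30, z +40 mm); axes as the feeder's. The gate's bridge stands here across the lane: round steel columns 16 mm thick, 46 mm to either side, and a grey cross-bar on them 32 mm deep along x, 116 mm wide, 78 to 102 mm above the bed.
- gate_cap (a point): Centre of the top face of the gate's black round press cap (44 mm wide, 14 mm thick), straight above the gap point; moves with the gate. The free foot's underside is 126 mm below it. Rightly set for the 8 mm gauge the free gap under the foot is 4.5 to 7.5 mm, best 6: this point 130.5 to 133.5 mm above the bed (170.5 to 173.5 mm above the table).
- gate (a joint): How far the gate is slid down, m: 0 = raised (free gap under the foot 20 mm), 0.018 = lowest (gap 2 mm); rightly set 0.0125 to 0.0155. Starts in 0 to 0.006. The slide is stiff: it takes about 7 N (9 to 12 N once the foot bears on the gauge) to push the cap down, and it stays where it is left; it can also be pulled up by the cap.
- gate_foot: The gate's black rubber foot, 26 mm along the feed, 38 mm wide, 12 mm high, hanging under the gate's aluminium block (34 x 46 mm). It lifts up to 8 mm against a spring: about 1.5 N to start and 1 N more per mm; so the gauge under a rightly set foot lifts it 0.5 to 3.5 mm and drags. Origin: 60 mm straight below the free foot's underside; z up.
- gauge: Setting gauge, loose, about 0.2 kg: flat steel blade 147 x 28 x 8 mm with an upright black handle block (44 mm along the blade, 20 mm wide, from 8 to 50 mm height) on its rear end. Origin: underside of the blade beneath the handle's middle; +x along the blade to its tip (tip x +125, rear end x -22 mm), z up. Starts flat on the grey desk (4 mm higher). Balances 9 mm from the origin toward the tip.
- gauge_tip (a point): Middle of the blade's tip edge, at its underside (gauge x +125 mm, y 0, z 0). Axes as the gauge's.
- sleeve_mouth (a point): Middle of the gauge sleeve's mouth, on the bed (feeder x 0, y -65, z +40 mm); axes as the feeder's. The sleeve runs from here along +x: inside 31 mm wide, 10.5 mm high above the bed, 105 mm deep, far end closed; lips in front of the mouth flare to about 40 mm. Gauge home: blade flat on the bed, tip 100 to 105 mm past this point, handle's front close to the mouth.
- card_pack_a: White pack of tag cards, 67 x 105 x 9 mm, lying flat on the table's corner to the left of the feeder; to be left alone. Origin: middle of its underside.

How it is judged:
By the outcome, as a careful person would: the job done as asked, in the order asked, and still so for the second after the job is handed in, with the robot touching nothing.
It also fails if it takes over 67 s, if anything falls off the work surface, if the arm or the gripper's body presses on something with over 40 N, if the wrist force passes 120 N, or if a joint passes its speed limit or range.

## Robot

A 6-joint arm with a two-finger parallel gripper is mounted at the origin on a cart in front of the work surface, level with it; the furniture and walls round the work are solid. World frame = base frame: x ahead of the robot, y to its left, z up, the work surface at z = 0. Lengths are in m, angles in degrees, forces in N, time in s.
With the tool pointing down it reaches from about 0.375 to 0.9 m from the base axis. Payload 3.1 kg.
Tool frame: the origin (TCP) lies at the very end of the fingers, on their centre line; the grasp point (between the pads) lies 19 mm behind it; z points along the fingers, y is the line along which they close (so a half turn about z gives the same grasp; the last joint's range is limited). The gripper opens to 87 mm and grips with 3 to 60 N. Pads are 19 mm wide; open, the fingers measure 117 mm over their backs; the gripper's body (75 mm by 190 mm) begins 51 mm behind the grasp point.
Start: joints at [-82.706, 30.224, 82.088, -0, 67.689, -10.227], TCP at [0.188, -0.596, 0.223] pointing down, gripper open.
Joint ranges: [-176.69, 176.69], [-43.24, 126.21], [12.49, 139.97], [-82, 262], [0, 151.66], [-163.58, 163.58]. Speed limits (degrees/s): [159.86, 159.86, 180, 180, 180, 180].

## Interface

Orientations are given as a 3x3 rotation matrix whose columns are the frame's x, y, z axes.
In Python, from rig import * gives the robot as it stands.
- The arm moves only by the tool jog_arm, never from a script. Its arguments are lists of equal length, an entry for each row: "delta_pos": the shift along the world's x, y, z in cm, a list of three; "turn": the turn about the world's z in degrees; "grip": the closure, from 0 (fully open) to 1 (shut). In form: {"delta_pos": [[x, y, z], ...], "turn": [turn, ...], "grip": [grip, ...]}. A call has 1 to 12 rows; each row is the pose to reach, as a shift and turn from the pose commanded when the call began; what a row does not reach only later rows make up. A row lasts 1/8 s, in which the tool goes at most 62.5 mm and 10.7 degrees, less where a joint would pass 70% of its speed; a pose out of reach is approached as far as the arm can. A call with a gripper value outside its range is refused whole. The fingers move at their own pace and stop on an object; the grip force is fixed at half the most. Time passes only in rows, so rows that repeat a pose let the fingers close. It gives the time, the measured TCP pose, the force, the opening and the grip force at its end, in the units of the state.
- read_state(): the state, without advancing time (a new reading comes with each control period).
- capture(name): name is "side" or "top" or "wrist"; returns a dict with "color" (480x640x3 uint8, blue, green, red), "fovy" (degrees; the focal length in pixels is half the picture's height over the tangent of half this angle, whatever the lens; pixels are square), "cx", "cy" (the principal point, pixels), "camera_from_world" (4x4, takes a point from world to camera coordinates). Camera axes: x right, y up, looking along -z (the intrinsics and any distortion apply to the point x, -y, -z); pixel columns grow to the right and rows downward; lengths in m; the calibration is good to about 2 mm. A picture is of the moment at which its call begins. There is no depth.
- hand_in(): hands the job in; it is judged then, once.
The state is a dict: "time_s": time; "joint_positions": joint angles; "qvel": joint speeds; "tau": joint torques, N m; "position": TCP position; "tcp_rot": TCP orientation; "force": force on the tool from outside, world axes, zero at the start; "moment": the same for the moment, N m; "opening": opening from 0.0 (shut) to 1.0 (fully open); "grasp_force": force on a finger pad.
Only numpy, scipy, OpenCV 4.12 (cv2) and the standard library are available. Lean on these libraries where they do the work, as an engineer would, in place of code of your own. Each camera call takes 0.05 s, during which the arm holds its last target. There are 200 camera calls.

## Working session

There is one attempt and no reset: what is moved stays moved. The work goes in short steps, Python scripts to look and compute and a tool call to move; the robot and the scene stay as the last step left them, time stands still between calls to the robot, and variables do not carry over. Pictures are saved under pics/ and viewed, at most 10 in all, crops included, and the job is handed in when it is done.

Besides the shell and the picture viewer there is one more tool, called as a command line: name --pt "numbers of a row" for each row, then --argument value for the rest. jog_arm: Moves the arm, as the interface text tells. Its arguments: {"type":"object","properties":{"delta_pos":{"type":"array"},"turn":{"type":"array"},"grip":{"type":"array"}},"required":["delta_pos","turn","grip"]}

```bash
mkdir -p pics
cat > h.py <<'E'
from rig import *
import numpy as np, cv2
def K(c):
    f=240/np.tan(np.radians(c["fovy"])/2); return f
def proj(c,p):
    p=np.atleast_2d(p); q=p@c["camera_from_world"][:3,:3].T+c["camera_from_world"][:3,3]
    f=K(c); return np.c_[c["cx"]+f*q[:,0]/-q[:,2], c["cy"]-f*q[:,1]/-q[:,2]]
def onplane(c,px,z):
    f=K(c);T=np.array(c["camera_from_world"]);R=T[:3,:3];o=-R.T@T[:3,3]
    px=np.atleast_2d(px).astype(float)
    d=np.c_[(px[:,0]-c["cx"])/f,-(px[:,1]-c["cy"])/f,-np.ones(len(px))]@R
    return o+d*((z-o[2])/d[:,2])[:,None]
E
python3 - <<'E'
from h import *
for n in("top","side"):
    c=capture(n); cv2.imwrite(f"pics/{n}0.png",c["color"]); print(n,c["fovy"],c["cx"],c["cy"],[k for k in c],np.round(c["camera_from_world"],3))
s=read_state();print(s["time_s"],s["position"],s["tcp_rot"],s["force"],s["opening"])
E
```

```text
top 53.119892020984956 314.4546735340888 240.80717816186072 ['color', 'fovy', 'cx', 'cy', 'camera_from_world'] [[ 0.009 -1.    -0.002 -0.007]
 [ 0.999  0.009  0.046 -0.582]
 [-0.046 -0.003  0.999 -1.11 ]
 [ 0.     0.     0.     1.   ]]
side 54.153335603838016 314.7332775934735 243.9849258429265 ['color', 'fovy', 'cx', 'cy', 'camera_from_world'] [[ 0.988  0.152  0.003 -0.569]
 [-0.115  0.732  0.672 -0.018]
 [ 0.1   -0.665  0.741 -1.155]
 [ 0.     0.     0.     1.   ]]
0.1 [ 0.18811425 -0.5953311   0.22168031] [[ 9.53604021e-01  3.01063627e-01 -2.52122680e-04]
 [ 3.01063545e-01 -9.53602154e-01  1.91690006e-03]
 [ 3.36684155e-04 -1.90386855e-03 -9.99998131e-01]] [ 0.35067123  0.69547249 -0.24521839] 0.9989329029472767
```

View pics/top0.png

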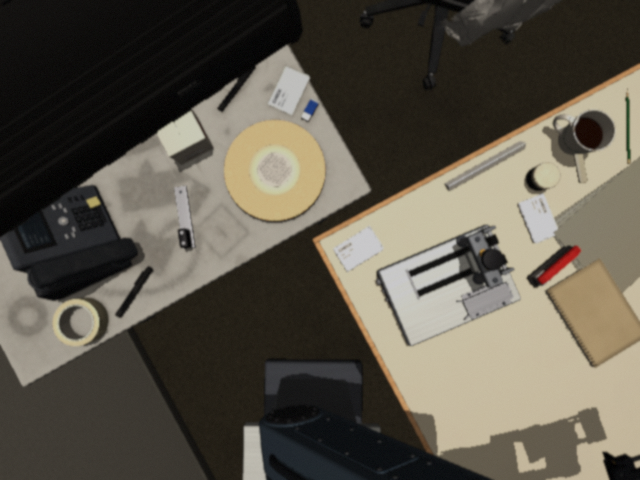

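View pics/side0.png

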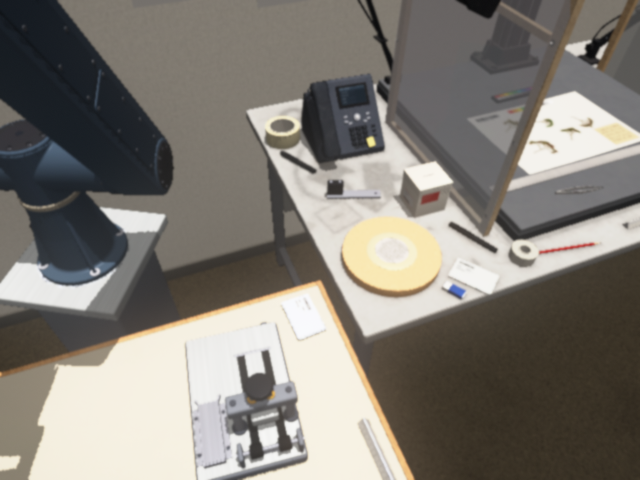

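Top view: gauge with its handle at (184,238) and tip at (181,186); feeder around (450,285) with its cap at about (493,258); pack at (358,248). The feed direction runs to the right and slightly up in the image.

Run:
```python
from h import *
im=cv2.imread("pics/top0.png")
a=cv2.resize(im[218:353,373:523],None,fx=4,fy=4,interpolation=cv2.INTER_CUBIC)
b=cv2.resize(im[178:258,160:210],None,fx=4,fy=4,interpolation=cv2.INTER_CUBIC)
o=np.zeros((540,800,3),np.uint8);o[:,:600]=a;o[:320,600:]=b
cv2.imwrite("pics/top0c.png",o)
```

```text
(no output)
```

View pics/top0c.png

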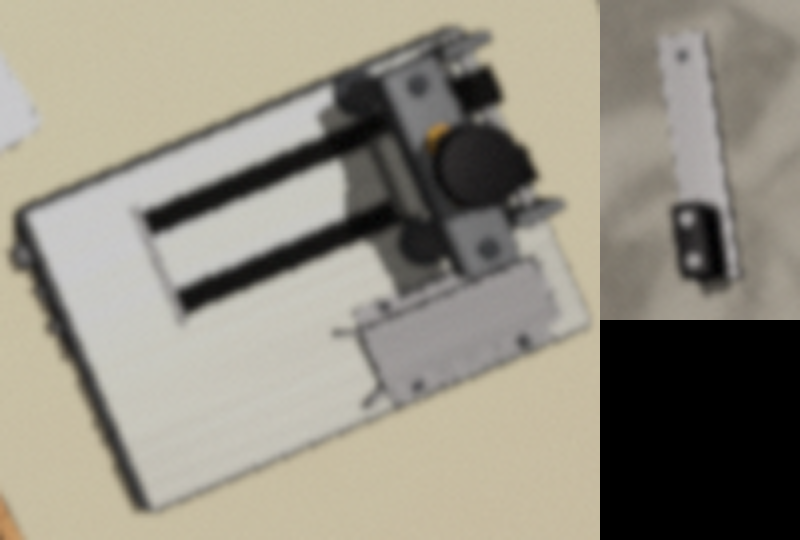

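```bash
cat > fit.py <<'E'
from h import *
from scipy.optimize import least_squares
c=capture("top")
T=lambda p,o:np.array(p,float)/4+o-0.375
fo=np.array([373,218]);go=np.array([160-150,178])
F=[(-.146,.086,.04),(-.146,-.096,.04),(.126,-.096,.04),(0.0,-.065,.053),(.055,.03,.183)]
P=T([(25,208),(152,508),(592,325),(382,365),(482,165)],fo)
def tf(v,p):
    p=np.array(p);c_,s_=np.cos(v[2]),np.sin(v[2]);return np.c_[v[0]+c_*p[:,0]-s_*p[:,1],v[1]+s_*p[:,0]+c_*p[:,1],p[:,2]]
f=lambda v:(proj(c,tf(v,F))-P).ravel()
r=least_squares(f,[.55,-.3,-1.2]);print("feeder",r.x,np.degrees(r.x[2]),np.round(r.fun,1))
G=[(.125,.014,.012),(.125,-.014,.012),(-.022,-.014,.012),(.022,.010,.054),(.022,-.01,.054),(-.022,-.01,.054),(-.022,.01,.054)]
Q=T([(659,37),(707,34),(740,278),(673,208),(712,203),(723,274),(684,280)],go)
g=lambda v:(proj(c,tf(v,G))-Q).ravel()
q=least_squares(g,[.6,.3,.0]);print("gauge",q.x,np.degrees(q.x[2]),np.round(q.fun,1))
print(tf(r.x,[(.055,.03,.17),(0,-.065,.04),(-.146,.03,0)]))
s=read_state();print(s["time_s"],s["position"],np.degrees(np.arctan2(s["tcp_rot"][1][1],s["tcp_rot"][0][1])),s["force"],s["moment"])
E
python3 fit.py
```

```text
feeder [ 0.49199258 -0.31870245 -1.17200428] -67.15089879072399 [ 0.6  0.6 -0.   0.2  0.5  0.  -1.7 -0.9  0.6  0.1]
gauge [0.58365098 0.29308454 0.17322425] 9.925018199778444 [ 0.3  0.6  0.1 -0.5  1.3 -0.  -0.  -0.6 -1.  -0.8 -0.8  0.7  0.2  0.6]
[[ 0.5409953  -0.35773748  0.17      ]
 [ 0.43209308 -0.34394231  0.04      ]
 [ 0.46294591 -0.1725098   0.        ]]
0.15 [ 0.18810375 -0.59542126  0.22178289] -72.4793010648045 [-0.13580142  0.09451339  0.46533904] [ 0.02035813 -0.00161379  0.01763404]
```

jog_arm --pt "26 48 6" --pt "26 48 6" --pt "26 48 6" --pt "26 48 6" --pt "26 48 6" --pt "26 48 6" --pt "26 48 6" --pt "26 48 6" --pt "26 48 6" --pt "39.6 88.8 0" --pt "39.6 88.8 0" --pt "39.6 88.8 0" --turn '[-7.6,-7.6,-7.6,-7.6,-7.6,-7.6,-7.6,-7.6,-7.6,-7.6,-7.6,-7.6]' --grip '[0,0,0,0,0,0,0,0,0,0,0,0]'

```text
time_s: 1.65
position: [0.5073, 0.0621, 0.2564]
tcp_rot: [[0.985, 0.172, 0.0], [0.172, -0.985, -0.0], [0.0, 0.0, -1.0]]
force: [0.9, 0.0, 0.4]
opening: 0.999
grasp_force: 0.0
```

jog_arm --pt "7 22.5 -6" --pt "7 22.5 -6" --pt "7 22.5 -6" --pt "7 22.5 -6" --pt "7 22.5 -6" --pt "7 22.5 -6" --turn '[0,0,0,0,0,0]' --grip '[0.3,0.3,0.3,0.3,0.3,0.3]'

```text
time_s: 2.4
position: [0.5762, 0.2849, 0.1961]
tcp_rot: [[0.985, 0.173, -0.002], [0.173, -0.985, -0.001], [-0.002, 0.001, -1.0]]
force: [-0.4, 0.4, -0.2]
opening: 0.706
grasp_force: 0.0
```

Run:
```python
from h import *
c=capture("wrist"); cv2.imwrite("pics/w1.png",c["color"])
s=read_state();print(s["time_s"],s["position"],s["opening"],np.degrees(np.arctan2(s["tcp_rot"][1][1],s["tcp_rot"][0][1])))
print(np.round(c["camera_from_world"],3),c["fovy"])
v=np.array([.58365,.29308,.17322]);x=np.array([np.cos(v[2]),np.sin(v[2])]);y=np.array([-x[1],x[0]])
G=[(.125,.014,.012),(.125,-.014,.012),(-.022,-.014,.012),(.022,.010,.054),(.022,-.01,.054),(-.022,-.01,.054),(-.022,.01,.054)]
print(np.round(proj(c,[np.r_[v[:2]+a*x+b*y,z] for a,b,z in G])))
```

```text
2.45 [0.57649032 0.2842872  0.19655049] 0.7003999327057471 -80.1067421337439
[[ 0.173 -0.985  0.001  0.182]
 [ 0.947  0.166 -0.276 -0.567]
 [ 0.271  0.049  0.961 -0.536]
 [ 0.     0.     0.     1.   ]] 68.16690399445436
[[299.  76.]
 [330.  76.]
 [329. 235.]
 [303. 198.]
 [326. 198.]
 [326. 247.]
 [303. 247.]]
```

View pics/w1.png

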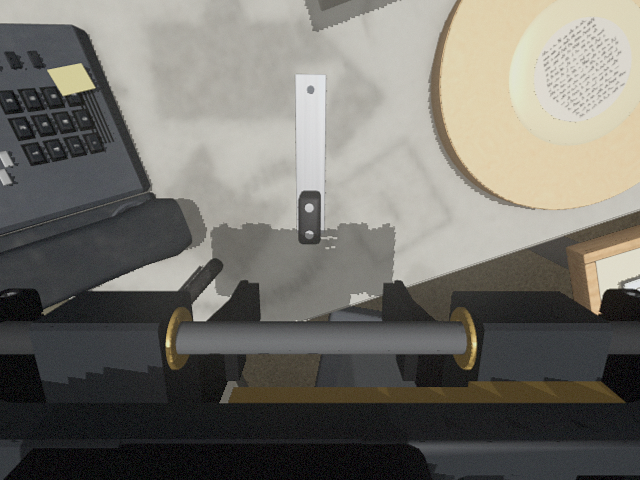

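Wrist view: blade from (311,74) to (311,240), handle top at columns 298–321 and rows 191–244. That is a few pixels off the top-view fit, so I'll refit from this one.

Run:
```python
from h import *
from scipy.optimize import least_squares
c=capture("wrist")
G=np.array([(.125,.014,.012),(.125,-.014,.012),(.022,.010,.054),(.022,-.01,.054),(-.022,-.01,.054),(-.022,.01,.054)])
Q=np.array([(295.5,74),(326,74),(298.5,191),(321,191),(321,244),(298.5,244)])
def tf(v,p):
    c_,s_=np.cos(v[2]),np.sin(v[2]);return np.c_[v[0]+c_*p[:,0]-s_*p[:,1],v[1]+s_*p[:,0]+c_*p[:,1],p[:,2]]
q=least_squares(lambda v:(proj(c,tf(v,G))-Q).ravel(),[.58,.29,.17]);print(q.x,np.degrees(q.x[2]),np.round(q.fun,1))
s=read_state();p=s["position"];print(p,proj(c,[p,[p[0],p[1],.054]]),c["cx"],c["cy"])
```

```text
[0.58641963 0.29701251 0.1666851 ] 9.550352837328951 [-0.4 -2.1  0.4 -1.9 -0.5  2.8  0.3  3.   0.  -0.7  0.1 -0.9]
[0.57670091 0.28396687 0.19693236] [[324.1721628  301.3419933 ]
 [322.49498161 232.11935575]] 320.72890046674075 244.67665071634704
```

jog_arm --pt "0.9 1.2 -4" --pt "0.9 1.2 -10" --pt "0.9 1.2 -15" --pt "0.9 1.2 -18" --pt "0.9 1.2 -18" --pt "0.9 1.2 -18" --turn '[0,0,0,0,0,0]' --grip '[0.3,0.3,0.3,0.3,0.3,0.3]'

```text
time_s: 3.25
position: [0.5874, 0.2967, 0.0185]
tcp_rot: [[0.985, 0.171, 0.003], [0.171, -0.985, 0.001], [0.003, -0.0, -1.0]]
force: [0.4, -0.5, 0.8]
opening: 0.7
grasp_force: 0.0
```

jog_arm --pt "0 0 -0.1" --pt "0 0 -0.1" --pt "0 0 -0.1" --pt "0 0 -0.1" --pt "0 0 -0.1" --pt "0 0 -0.1" --turn '[0,0,0,0,0,0]' --grip '[1,1,1,1,1,1]'

```text
time_s: 4.0
position: [0.5859, 0.2973, 0.0157]
tcp_rot: [[0.985, 0.172, -0.0], [0.172, -0.985, 0.0], [-0.0, -0.0, -1.0]]
force: [-0.1, 0.1, 1.2]
opening: 0.228
grasp_force: 30.0
```

jog_arm --pt "0 0 5" --pt "0 0 11" --pt "-2 -5 16" --pt "-4 -10 20" --pt "-11 -50.1 20" --pt "-11 -50.1 20" --pt "-11 -50.1 20" --pt "-11 -50.1 20" --pt "-11 -50.1 20" --pt "-11 -50.1 20" --pt "-11 -50.1 20" --pt "-11 -50.1 20" --turn '[0,0,-8,-16,-77,-77,-77,-77,-77,-77,-77,-77]' --grip '[1,1,1,1,1,1,1,1,1,1,1,1]'

```text
time_s: 5.5
position: [0.4755, -0.2071, 0.2154]
tcp_rot: [[0.385, -0.923, 0.0], [-0.923, -0.385, -0.001], [0.001, -0.0, -1.0]]
force: [0.9, 0.5, -2.2]
opening: 0.223
grasp_force: 30.0
```

jog_arm --pt "0 0 0" --pt "0 0 0" --pt "0 0 0" --turn '[0,0,0]' --grip '[1,1,1]'

```text
time_s: 5.88
position: [0.476, -0.2024, 0.2156]
tcp_rot: [[0.391, -0.92, -0.0], [-0.92, -0.391, 0.0], [-0.0, 0.0, -1.0]]
force: [-0.2, -0.5, -2.5]
opening: 0.231
grasp_force: 30.0
```

Run:
```python
from h import *
c=capture("wrist"); cv2.imwrite("pics/w2.png",c["color"])
s=read_state();print(s["time_s"],s["position"],s["opening"],s["grasp_force"],np.degrees(np.arctan2(s["tcp_rot"][1][1],s["tcp_rot"][0][1])),s["joint_positions"],s["force"])
v=np.array([.49199,-.3187,-1.172]);x=np.array([np.cos(v[2]),np.sin(v[2])]);y=np.array([-x[1],x[0]])
G=[(-.146,.086,.04),(-.146,-.096,.04),(.126,-.096,.04),(0.0,-.065,.052),(.055,.03,.183),(.039,.088,.142),(.039,-.028,.142)]
print(np.round(proj(c,[np.r_[v[:2]+a*x+b*y,z] for a,b,z in G])))
```

```text
5.925 [ 0.47608522 -0.2026444   0.2156498 ] 0.22801620575856896 29.97881802264601 -156.97311717507145 [-3.54480731e+01  2.24995322e+01  9.78401546e+01  6.55731510e-03
  5.96731186e+01  1.21521733e+02] [ 1.20421761 -0.55436006 -2.406438  ]
[[266. 254.]
 [448. 255.]
 [483. -74.]
 [434.  96.]
 [325. -72.]
 [224.   2.]
 [424.   3.]]
```

View pics/w2.png

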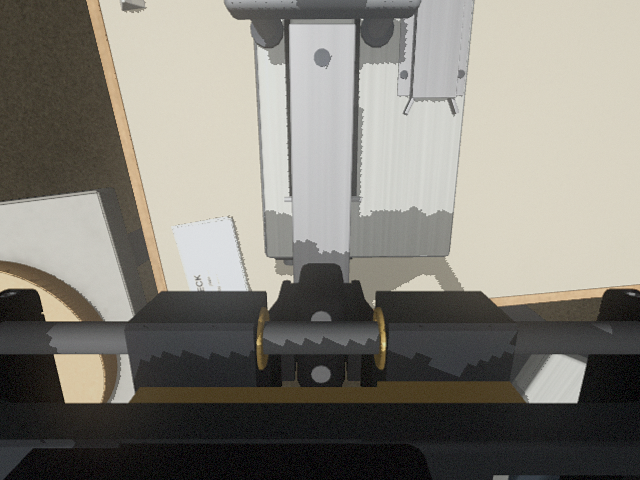

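jog_arm --pt "0 0 -6" --pt "0 0 -11" --pt "0 0 -14.5" --pt "0 0 -15.8" --pt "0 0 -16" --pt "0 0 -16.2" --pt "0 0 -16.2" --turn '[-0.2,-0.2,-0.2,-0.2,-0.2,-0.2,-0.2]' --grip '[1,1,1,1,1,1,1]'

```text
time_s: 6.8
position: [0.4767, -0.2043, 0.0548]
tcp_rot: [[0.386, -0.922, 0.002], [-0.922, -0.386, -0.002], [0.002, -0.001, -1.0]]
force: [0.3, 0.2, -1.9]
opening: 0.223
grasp_force: 30.0
```

jog_arm --pt "0 0 0" --pt "0 0 -0.2" --pt "0 0 -0.3" --pt "0 0 -0.3" --pt "0 0 -0.3" --turn '[0,0,0,0,0]' --grip '[1,1,1,1,1]'

```text
time_s: 7.42
position: [0.476, -0.2039, 0.0512]
tcp_rot: [[0.386, -0.922, 0.0], [-0.922, -0.386, -0.0], [0.0, -0.0, -1.0]]
force: [-1.4, 0.9, 4.6]
opening: 0.226
grasp_force: 30.0
```

jog_arm --pt "0.39 -0.92 0.05" --pt "0.78 -1.84 0.05" --pt "1.16 -2.76 0.05" --pt "1.55 -3.69 0.05" --pt "1.94 -4.61 0.05" --pt "2.33 -5.53 0.05" --pt "2.6 -6.2 0.05" --pt "2.79 -6.64 0.05" --pt "2.79 -6.64 0.05" --turn '[0,0,0,0,0,0,0,0,0]' --grip '[1,1,1,1,1,1,1,1,1]'

```text
time_s: 8.55
position: [0.5042, -0.2713, 0.0512]
tcp_rot: [[0.386, -0.923, 0.001], [-0.923, -0.386, -0.001], [0.001, -0.0, -1.0]]
force: [-1.8, -0.8, 4.7]
opening: 0.227
grasp_force: 30.0
```

Run:
```python
from h import *
c=capture("wrist"); d=capture("side")
o=np.vstack([cv2.resize(c["color"],(400,300)),cv2.resize(d["color"][310:480,140:340],(400,340))])
t=capture("top"); o=np.hstack([o,np.vstack([cv2.resize(t["color"][218:353,373:523],(400,360)),np.zeros((280,400,3),np.uint8)])])[:600]
cv2.imwrite("pics/w3.png",o)
s=read_state();print(s["time_s"],s["position"],s["opening"],s["force"],s["moment"])
```

```text
8.7 [ 0.50426493 -0.27127486  0.05125199] 0.2233408857240867 [-0.43166733 -1.68071265  2.65333759] [0.05071121 0.19381093 0.00473939]
```

View pics/w3.png

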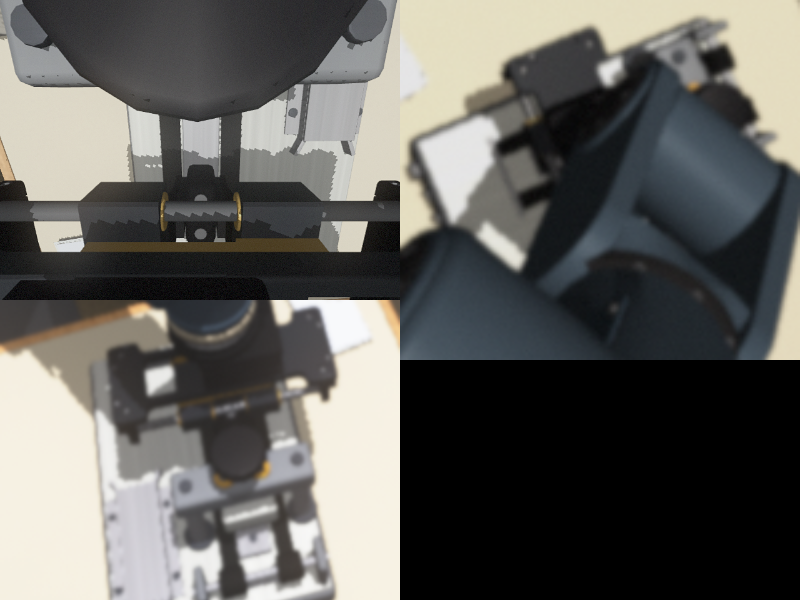

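Side crop shows the tip, with its hole, out past the cross-bar at about (255,545) and short of the rollers: the blade is right through. I'll release it and go to the cap.

jog_arm --pt "0 0 0.05" --pt "0 0 0.05" --pt "0 0 0.05" --pt "0 0 4" --pt "0 0 9" --pt "0 0 14" --pt "0 0 17" --pt "0 0 17" --pt "3.7 -8.7 17" --pt "3.7 -8.7 17" --pt "3.7 -8.7 16" --pt "3.7 -8.7 16" --turn '[0,0,0,0,0,0,0,0,0,0,0,0]' --grip '[0.5,0.5,0.5,0.5,0.5,0.5,0.5,0.8,1,1,1,1]'

```text
time_s: 10.2
position: [0.5389, -0.355, 0.2079]
tcp_rot: [[0.386, -0.922, -0.005], [-0.922, -0.386, 0.005], [-0.007, 0.003, -1.0]]
force: [1.6, 0.3, 0.2]
opening: 0.04
grasp_force: 0.0
```

Run:
```python
from h import *
s=read_state();print(s["time_s"],s["position"],s["opening"],s["force"],s["moment"])
```

```text
10.2 [ 0.53889706 -0.35504135  0.20788949] 0.04035269278110183 [1.60331559 0.30464375 0.17496141] [ 0.16559257  0.04104299 -0.00790836]
```

jog_arm --pt "0 0 -1" --pt "0 0 -1.8" --pt "0 0 -2.2" --pt "0 0 -2.4" --pt "0 0 -2.4" --pt "0 0 -2.4" --turn '[0,0,0,0,0,0]' --grip '[1,1,1,1,1,1]'

```text
time_s: 10.95
position: [0.541, -0.3574, 0.1875]
tcp_rot: [[0.386, -0.922, 0.001], [-0.922, -0.386, -0.0], [0.001, -0.0, -1.0]]
force: [-0.1, -0.5, 0.2]
opening: 0.007
grasp_force: 0.0
```

jog_arm --pt "0 0 -0.2" --pt "0 0 -0.4" --pt "0 0 -0.6" --pt "0 0 -0.6" --pt "0 0 -0.6" --turn '[0,0,0,0,0]' --grip '[1,1,1,1,1]'

```text
time_s: 11.58
position: [0.5411, -0.3575, 0.1819]
tcp_rot: [[0.386, -0.922, 0.001], [-0.922, -0.386, -0.001], [0.001, -0.0, -1.0]]
force: [-0.6, 1.0, 5.2]
opening: 0.005
grasp_force: 2.6
```

jog_arm --pt "0 0 -0.15" --pt "0 0 -0.3" --pt "0 0 -0.3" --pt "0 0 -0.3" --turn '[0,0,0,0]' --grip '[1,1,1,1]'

```text
time_s: 12.08
position: [0.5411, -0.3575, 0.1787]
tcp_rot: [[0.386, -0.922, 0.001], [-0.922, -0.386, -0.001], [0.001, -0.0, -1.0]]
force: [-0.0, 0.4, 5.7]
opening: 0.008
grasp_force: 2.6
```

jog_arm --pt "0 0 -0.15" --pt "0 0 -0.3" --pt "0 0 -0.3" --pt "0 0 -0.3" --turn '[0,0,0,0]' --grip '[1,1,1,1]'

```text
time_s: 12.58
position: [0.5411, -0.3575, 0.1755]
tcp_rot: [[0.386, -0.922, 0.001], [-0.922, -0.386, -0.001], [0.001, -0.0, -1.0]]
force: [-0.2, 0.3, 4.7]
opening: 0.004
grasp_force: 2.6
```

jog_arm --pt "0 0 -0.1" --pt "0 0 -0.1" --pt "0 0 -0.1" --turn '[0,0,0]' --grip '[1,1,1]'

```text
time_s: 12.95
position: [0.5411, -0.3575, 0.1745]
tcp_rot: [[0.386, -0.922, 0.001], [-0.922, -0.386, -0.001], [0.001, -0.0, -1.0]]
force: [-0.3, 0.7, 5.9]
opening: 0.005
grasp_force: 2.5
```

jog_arm --pt "0 0 -0.1" --pt "0 0 -0.1" --pt "0 0 -0.1" --turn '[0,0,0]' --grip '[1,1,1]'

```text
time_s: 13.32
position: [0.5411, -0.3575, 0.1738]
tcp_rot: [[0.386, -0.922, 0.001], [-0.922, -0.386, -0.001], [0.001, -0.0, -1.0]]
force: [0.0, -0.1, 6.9]
opening: 0.007
grasp_force: 3.2
```

jog_arm --pt "0 0 -0.1" --pt "0 0 -0.1" --pt "0 0 -0.1" --turn '[0,0,0]' --grip '[1,1,1]'

```text
time_s: 13.7
position: [0.5411, -0.3575, 0.173]
tcp_rot: [[0.386, -0.922, 0.001], [-0.922, -0.386, -0.001], [0.001, -0.0, -1.0]]
force: [-1.2, 0.9, 7.2]
opening: 0.009
grasp_force: 3.7
```

jog_arm --pt "0 0 -0.12" --pt "0 0 -0.12" --pt "0 0 -0.12" --pt "0 0 -0.12" --turn '[0,0,0,0]' --grip '[1,1,1,1]'

```text
time_s: 14.2
position: [0.5411, -0.3575, 0.172]
tcp_rot: [[0.386, -0.922, 0.001], [-0.922, -0.386, -0.001], [0.001, -0.0, -1.0]]
force: [-1.4, -0.4, 7.5]
opening: 0.005
grasp_force: 4.1
```

Run:
```python
from h import *
s=read_state();print(s["time_s"],s["position"],s["tcp_rot"],s["force"])
```

```text
14.2 [ 0.54110863 -0.35745877  0.17200893] [[ 3.86261820e-01 -9.22388739e-01  9.06069930e-04]
 [-9.22388403e-01 -3.86262585e-01 -9.21577787e-04]
 [ 1.20003389e-03 -4.79778082e-04 -9.99999165e-01]] [-1.36567298 -0.36119566  7.49507241]
```

jog_arm --pt "0 0 2" --pt "0 0 5" --pt "-1.2 2.8 5" --pt "-3.69 8.62 5" --pt "-3.69 8.62 5" --pt "-3.69 8.62 4" --pt "-3.69 8.62 0" --pt "-3.69 8.62 -5" --pt "-3.69 8.62 -9" --pt "-3.69 8.62 -11.6" --pt "-3.69 8.62 -11.8" --pt "-3.69 8.62 -11.8" --turn '[0,0,0,0,0,0,0,0,0,0,0,0]' --grip '[1,1,0.7,0.5,0.5,0.5,0.5,0.5,0.5,0.5,0.5,0.5]'

```text
time_s: 15.7
position: [0.5046, -0.2722, 0.0529]
tcp_rot: [[0.386, -0.923, 0.001], [-0.923, -0.386, -0.001], [0.001, -0.001, -1.0]]
force: [0.7, -0.6, -0.1]
opening: 0.499
grasp_force: 0.0
```

jog_arm --pt "0 0 0" --pt "0 0 0" --turn '[0,0]' --grip '[0.5,0.5]'

```text
time_s: 15.95
position: [0.5046, -0.2716, 0.0541]
tcp_rot: [[0.386, -0.922, 0.002], [-0.922, -0.386, -0.002], [0.002, -0.001, -1.0]]
force: [-0.2, -0.5, -0.0]
opening: 0.498
grasp_force: 0.0
```

jog_arm --pt "0 0 -0.25" --pt "0 0 -0.25" --pt "0 0 -0.25" --pt "0 0 -0.25" --pt "0 0 -0.25" --pt "0 0 -0.25" --pt "0 0 -0.25" --turn '[0,0,0,0,0,0,0]' --grip '[0.5,0.5,1,1,1,1,1]'

```text
time_s: 16.82
position: [0.5039, -0.271, 0.0504]
tcp_rot: [[0.386, -0.922, 0.0], [-0.922, -0.386, 0.0], [-0.0, -0.0, -1.0]]
force: [-0.1, 0.1, 0.2]
opening: 0.227
grasp_force: 30.0
```

Run:
```python
from h import *
s=read_state();print(s["time_s"],s["position"],s["opening"],s["grasp_force"],s["force"],s["moment"])
```

```text
16.825 [ 0.50392956 -0.27097844  0.05041967] 0.22696754013731366 29.999547000043094 [-0.14818857  0.10279216  0.1943202 ] [0.07429952 0.00204634 0.04331277]
```

jog_arm --pt "-0.1 0.23 0" --pt "-0.19 0.46 0" --pt "-0.29 0.69 0" --pt "-0.39 0.92 0" --pt "-0.49 1.15 0" --pt "-0.58 1.38 0" --turn '[0,0,0,0,0,0]' --grip '[1,1,1,1,1,1]'

```text
time_s: 17.58
position: [0.4981, -0.2571, 0.0504]
tcp_rot: [[0.386, -0.922, 0.0], [-0.922, -0.386, -0.0], [0.0, -0.0, -1.0]]
force: [1.3, -3.4, -3.3]
opening: 0.228
grasp_force: 30.0
```

jog_arm --pt "-0.1 0.23 0" --pt "-0.19 0.46 0" --pt "-0.29 0.69 0" --pt "-0.39 0.92 0" --turn '[0,0,0,0]' --grip '[1,1,1,1]'

```text
time_s: 18.08
position: [0.4942, -0.2479, 0.0505]
tcp_rot: [[0.386, -0.922, 0.0], [-0.922, -0.386, -0.0], [0.0, -0.0, -1.0]]
force: [0.5, -3.2, -2.8]
opening: 0.227
grasp_force: 30.0
```

jog_arm --pt "-0.1 0.23 0" --pt "-0.19 0.46 0" --pt "-0.29 0.69 0" --turn '[0,0,0]' --grip '[1,1,1]'

```text
time_s: 18.45
position: [0.4913, -0.241, 0.0505]
tcp_rot: [[0.386, -0.922, 0.0], [-0.922, -0.386, -0.0], [0.0, -0.0, -1.0]]
force: [2.0, -2.7, -2.4]
opening: 0.229
grasp_force: 30.0
```

jog_arm --pt "-0.6 1.4 0" --pt "-1.2 2.8 0.1" --pt "-1.8 4.2 0.5" --pt "-2.4 5.6 1" --pt "-2.8 6.6 1" --pt "-5 5.7 1" --pt "-8 4.5 1" --pt "-11.56 2.91 1" --pt "-11.56 2.91 1" --pt "-11.56 2.91 1" --pt "-11.56 2.91 1" --turn '[0,0,0,0,0,0,0,0,0,0,0]' --grip '[1,1,1,1,1,1,1,1,1,1,1]'

```text
time_s: 19.82
position: [0.3768, -0.2121, 0.0605]
tcp_rot: [[0.387, -0.922, 0.001], [-0.922, -0.387, -0.001], [0.001, -0.001, -1.0]]
force: [-0.0, 0.7, -2.5]
opening: 0.227
grasp_force: 30.0
```

Run:
```python
from h import *
c=capture("wrist"); o=cv2.resize(c["color"][0:240,160:480],(800,600),interpolation=cv2.INTER_CUBIC);cv2.imwrite("pics/w4.png",o)
s=read_state();p=s["position"];print(s["time_s"],p,s["opening"],s["force"],s["tcp_rot"][:,1] if hasattr(s["tcp_rot"],"shape") else s["tcp_rot"])
v=np.array([.49199,-.3187,-1.172]);x=np.array([np.cos(v[2]),np.sin(v[2])]);y=np.array([-x[1],x[0]])
d=np.array(p[:2])-v[:2];print("feeder xy",d@x,d@y)
f=lambda L:print(np.round((proj(c,L)-[160,0])*2.5))
f([np.r_[v[:2]+a*x+b*y,z] for a,b,z in [(0,-.065,.04),(0,-.065,.052),(0,-.0495,.04),(0,-.0805,.04),(.1,-.065,.052)]])
R=np.array(s["tcp_rot"]);gx=R[:2,0];gy=-R[:2,1]
f([np.r_[np.array(p[:2])+a*gx+b*gy,p[2]-.0105+.008] for a,b in [(.125,.014),(.125,-.014),(.125,0),(.03,.014),(.03,-.014)]])
```

```text
19.875 [ 0.37670935 -0.21197106  0.06051212] 0.2273171473504905 [ 0.50743708 -0.1474293  -2.0923387 ] [-9.21905610e-01 -3.87414188e-01 -5.42194346e-04]
feeder xy -0.14311838456052936 -0.06479061857415874
[[ 407.  -45.]
 [ 407.  -77.]
 [ 319.  -45.]
 [ 494.  -46.]
 [ 407. -957.]]
[[321.  35.]
 [492.  35.]
 [407.  35.]
 [333. 597.]
 [479. 597.]]
```

View pics/w4.png

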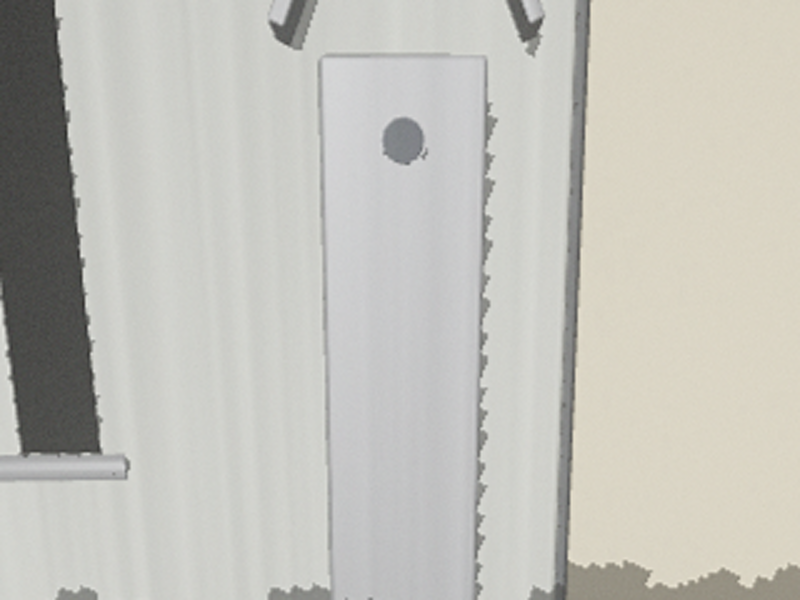

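Tip midpoint is at column 403.5 and the lips' midpoint at about 406.5, so the gauge is roughly 0.5 mm left and parallel. I'll shift it slightly, lower it and enter.

jog_arm --pt "-0.05 -0.02 -0.5" --pt "-0.05 -0.02 -0.97" --pt "-0.05 -0.02 -0.97" --pt "0.34 -0.94 -0.97" --pt "0.72 -1.86 -0.97" --pt "1.11 -2.78 -0.97" --pt "1.5 -3.7 -0.97" --turn '[0,0,0,0,0,0,0]' --grip '[1,1,1,1,1,1,1]'

```text
time_s: 20.75
position: [0.3911, -0.25, 0.0507]
tcp_rot: [[0.386, -0.923, 0.0], [-0.923, -0.386, -0.0], [0.0, -0.0, -1.0]]
force: [0.0, 1.2, -1.4]
opening: 0.233
grasp_force: 30.0
```

jog_arm --pt "0.39 -0.92 0" --pt "0.78 -1.84 0" --pt "0.78 -1.84 0" --turn '[0,0,0]' --grip '[1,1,1]'

```text
time_s: 21.12
position: [0.3992, -0.2686, 0.0508]
tcp_rot: [[0.386, -0.923, 0.001], [-0.923, -0.386, -0.001], [0.001, -0.001, -1.0]]
force: [-0.2, 1.1, -1.8]
opening: 0.226
grasp_force: 30.0
```

jog_arm --pt "0.39 -0.92 0" --pt "0.78 -1.84 0" --pt "1.16 -2.76 0" --pt "1.55 -3.69 0" --pt "1.94 -4.61 0" --pt "1.94 -4.61 0" --turn '[0,0,0,0,0,0]' --grip '[1,1,1,1,1,1]'

```text
time_s: 21.88
position: [0.4188, -0.315, 0.0508]
tcp_rot: [[0.386, -0.923, 0.002], [-0.923, -0.386, -0.002], [0.002, -0.001, -1.0]]
force: [1.6, 0.3, -1.3]
opening: 0.23
grasp_force: 30.0
```

jog_arm --pt "0.19 -0.46 0" --pt "0.31 -0.74 0" --pt "0.39 -0.92 0" --pt "0.39 -0.92 0" --turn '[0,0,0,0]' --grip '[1,1,1,1]'

```text
time_s: 22.38
position: [0.4219, -0.3228, 0.0507]
tcp_rot: [[0.386, -0.922, 0.0], [-0.922, -0.386, -0.0], [0.0, -0.0, -1.0]]
force: [1.7, 1.8, -2.4]
opening: 0.229
grasp_force: 30.0
```

jog_arm --pt "0.06 -0.14 0" --pt "0.12 -0.28 0" --pt "0.12 -0.28 0" --turn '[0,0,0]' --grip '[1,1,1]'

```text
time_s: 22.75
position: [0.4229, -0.3254, 0.0507]
tcp_rot: [[0.386, -0.922, -0.0], [-0.922, -0.386, 0.0], [-0.0, 0.0, -1.0]]
force: [1.7, 2.6, -1.9]
opening: 0.228
grasp_force: 30.0
```

jog_arm --pt "0.04 -0.1 0" --pt "0.08 -0.18 0" --pt "0.08 -0.18 0" --turn '[0,0,0]' --grip '[1,1,1]'

```text
time_s: 23.12
position: [0.4228, -0.3255, 0.0506]
tcp_rot: [[0.386, -0.922, -0.002], [-0.922, -0.386, 0.003], [-0.004, 0.001, -1.0]]
force: [1.5, 5.6, 1.4]
opening: 0.223
grasp_force: 30.0
```

jog_arm --pt "-0.08 0.18 0" --pt "-0.08 0.18 0" --pt "-0.08 0.18 0" --pt "-0.08 0.18 0" --pt "-0.08 0.18 0" --pt "-0.08 0.18 4" --pt "-0.08 0.18 9" --pt "-1 2.5 14" --pt "-3 7 18" --pt "-3 7 18" --pt "-3 7 18" --turn '[0,0,0,0,0,0,0,0,0,0,0]' --grip '[1,0.6,0.6,0.6,0.6,0.6,0.6,0.6,0.6,0.6,0.6]'

```text
time_s: 24.5
position: [0.394, -0.2576, 0.231]
tcp_rot: [[0.386, -0.922, 0.001], [-0.922, -0.386, -0.001], [0.002, -0.0, -1.0]]
force: [1.0, -0.2, -0.6]
opening: 0.398
grasp_force: 0.0
```

Run:
```python
from h import *
c=capture("wrist"); d=capture("side")
o=np.hstack([cv2.resize(c["color"][0:320,100:500],(400,320)),cv2.resize(d["color"][310:480,140:340],(400,340))[:320]])
cv2.imwrite("pics/w5.png",o)
s=read_state();print(s["time_s"],s["position"],s["opening"],s["force"])
v=np.array([.49199,-.3187,-1.172]);x=np.array([np.cos(v[2]),np.sin(v[2])]);y=np.array([-x[1],x[0]])
print(np.round(proj(c,[np.r_[v[:2]+a*x+b*y,z] for a,b,z in [(-.0,-.065,.0525),(0,-.065,.09),(-.022,-.065,.09),(-.045,-.065,.048),(-.042,-.065,.048)]])-[100,0],1))
```

```text
24.6 [ 0.39392187 -0.25791589  0.22988606] 0.3989442158259679 [ 0.46888931 -0.32681837  1.0378554 ]
[[219.9 120.5]
 [219.7 117.6]
 [219.8 145.9]
 [220.  170.6]
 [220.  167.4]]
```

View pics/w5.png

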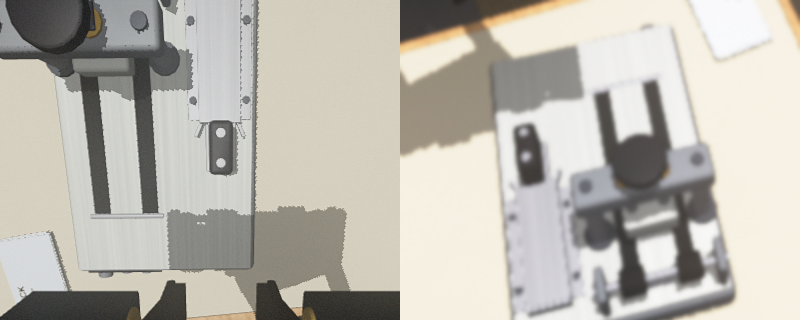

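The handle front sits about 2–3 mm from the mouth, nearly home. I'll nudge it from behind with closed fingers to be sure it has reached the stop. The gate is unchanged and the pack untouched.

jog_arm --pt "0.18 0.08 -5" --pt "0.18 0.08 -10" --pt "0.18 0.08 -14" --pt "0.18 0.08 -16.5" --pt "0.18 0.08 -16.5" --pt "0.76 -1.3 -16.5" --pt "1.15 -2.22 -16.5" --pt "1.15 -2.22 -16.5" --turn '[0,0,0,0,0,0,0,0]' --grip '[1,1,1,1,1,1,1,1]'

```text
time_s: 25.6
position: [0.4067, -0.2817, 0.0668]
tcp_rot: [[0.385, -0.923, 0.003], [-0.923, -0.385, -0.003], [0.004, -0.001, -1.0]]
force: [0.3, -0.7, 0.4]
opening: 0.004
grasp_force: 0.0
```

jog_arm --pt "0.08 -0.18 0" --pt "0.16 -0.37 0" --pt "0.23 -0.55 0" --pt "0.23 -0.55 0" --turn '[0,0,0,0]' --grip '[1,1,1,1]'

```text
time_s: 26.1
position: [0.4077, -0.2851, 0.0658]
tcp_rot: [[0.386, -0.922, 0.0], [-0.922, -0.386, -0.0], [0.0, -0.0, -1.0]]
force: [1.0, -0.7, -0.5]
opening: 0.005
grasp_force: 0.0
```

jog_arm --pt "0.12 -0.28 0" --pt "0.23 -0.55 0" --pt "0.31 -0.74 0" --pt "0.31 -0.74 0" --turn '[0,0,0,0]' --grip '[1,1,1,1]'

```text
time_s: 26.6
position: [0.4108, -0.2926, 0.0657]
tcp_rot: [[0.386, -0.922, 0.0], [-0.922, -0.386, -0.0], [0.0, -0.0, -1.0]]
force: [-0.7, -0.2, 0.5]
opening: 0.01
grasp_force: 0.0
```

jog_arm --pt "0.06 -0.14 0" --pt "0.12 -0.28 0" --pt "0.12 -0.28 0" --turn '[0,0,0]' --grip '[1,1,1]'

```text
time_s: 26.98
position: [0.4107, -0.293, 0.0655]
tcp_rot: [[0.386, -0.922, -0.003], [-0.922, -0.386, 0.004], [-0.005, 0.001, -1.0]]
force: [-0.9, 4.7, 3.1]
opening: 0.005
grasp_force: 2.4
```

jog_arm --pt "0.12 -0.28 0" --pt "0.16 -0.37 0" --pt "0.16 -0.37 0" --turn '[0,0,0]' --grip '[1,1,1]'

```text
time_s: 27.35
position: [0.4104, -0.2931, 0.0652]
tcp_rot: [[0.386, -0.922, -0.007], [-0.922, -0.386, 0.011], [-0.013, 0.002, -1.0]]
force: [-1.5, 10.9, 7.4]
opening: 0.005
grasp_force: 5.4
```

It doesn't move under 11 N, so the gauge is against its stop. I'll back off and rise clear.

jog_arm --pt "-0.4 0.9 0" --pt "-1 2.3 0" --pt "-1 2.3 5" --pt "-1 2.3 11" --pt "-1 2.3 16" --pt "-2 4.6 20" --pt "-2 4.6 20" --pt "-2 4.6 20" --turn '[0,0,0,0,0,0,0,0]' --grip '[1,1,1,1,1,1,1,1]'

```text
time_s: 28.35
position: [0.3932, -0.2527, 0.2653]
tcp_rot: [[0.386, -0.922, -0.0], [-0.922, -0.386, -0.0], [0.0, 0.0, -1.0]]
force: [-0.9, 0.3, -0.4]
opening: 0.006
grasp_force: 0.0
```

Run:
```python
from h import *
c=capture("wrist"); cv2.imwrite("pics/w6.png",c["color"])
s=read_state();print(s["time_s"],s["position"],s["force"])
```

```text
28.4 [ 0.39304853 -0.2526529   0.2646419 ] [-0.04535873 -0.75523146 -0.23226466]
```

View pics/w6.png

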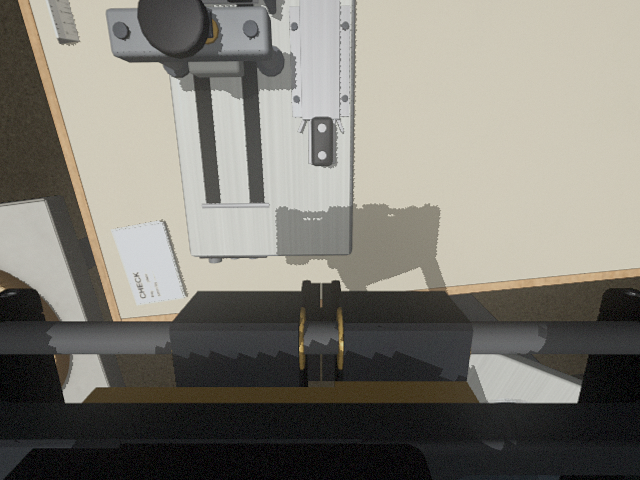

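The gauge handle (322,140) stands at the sleeve mouth (322,118), the pack is undisturbed at (150,262), and the arm is clear of everything.

```bash
python3 -c "
from rig import *
print(hand_in())"
```

```text
the job is handed in; nothing more can be done
None
```

Job handed in at 28.4 s: gate set with its cap at about 172 mm (roughly a 6 mm gap), gauge drawn out with about 3 N drag and slid into its sleeve up to a firm stop (tip about 101 mm in, measured to within a few mm), card pack left where it lay.

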